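Turn the sanding plate round and reseat it on its locating pins

TASK

The sanding plate was put into its stand back to front, so its bare plywood shows at the stand's yellow-striped front and it rides high on the locating pins. Lift it out, turn it round so that its reddish-brown abrasive face looks to that front, and seat it fully home in the same stand, upright with its notches over the pins. Leave the dark blue felt plate in the other stand as it is.

Things in the scene. Friction and masses are not known exactly. Their poses are not given: they have to be found in the camera images.
- sanding_plate_mid (a point): Centre (half-way up) of the sanding plate: plywood board 150 mm wide (y), 110 high (z), 14 thick (x), abrasive on its -x face, bare plywood with 4 screw heads on +x. Grip its top across the thickness; top edge 55 mm above this point. Bottom edge: two open notches 28 wide, 24 deep at y = -50 and +20 mm. It starts turned half round, on the pin tops, 18 mm above home. 0.15-0.3 kg
- abrasive_face (a point): Centre of the plate's reddish-brown abrasive face, 7 mm from sanding_plate_mid along the plate's -x; axes as the plate's. It starts facing the back of the stand
- sanding_stand: Grey fixed stand, one of two alike. Origin: centre of its underside, on the bench; x to its back, z up; a yellow stripe marks the front (-x). Channel along y, 168 x 19 mm inside, flared to about 30 at the top; floor at z = 10 mm, front rail 45, back rail 49 high. Brass pins 12 mm thick, 18 high on the floor at x = 0, y = -50 and +20. Home: plate's mid at (0, 0, 65) mm, axes parallel
- felt_plate_mid (a point): Centre (half-way up) of the other plate: same board and axes, but dark blue felt on its -x face; it stands home in the other grey stand, blue face to the front. To be left alone

How it is judged (in metres and radians):
On the way:
1. the sanding plate is lifted clear of its stand (z of sanding_plate_mid in the frame of sanding_stand above 0.107 m), for 0.2 s.
At the end, for the whole second after the job is handed in: the sanding plate stands in its own stand, abrasive face to the yellow-striped front, fully down: its centre within 5 mm of the home height, within 14 mm of the middle of the channel lengthwise and 15 mm across it, upright within 0.2 rad (z of sanding_plate_mid in the frame of sanding_stand between 0.058 and 0.07 m and y of sanding_plate_mid in the frame of sanding_stand between -0.014 and 0.014 m and x of sanding_plate_mid in the frame of sanding_stand between -0.015 and 0.015 m and x of abrasive_face in the frame of sanding_stand below 0 m and angle between sanding_plate_mid's own z axis and vertical below 0.2 rad); the robot touches nothing.
It fails at once if the dark blue felt plate is moved by more than 20 mm from where it stood (distance of felt_plate_mid from where it was at the start of the episode above 0.02 m).
It also fails if it takes over 43 s, if anything falls off the work surface, if the arm or the gripper's body presses on something with over 40 N, if the wrist force passes 120 N, or if a joint passes its speed limit or range.

ROBOT

A 6-joint arm with a two-finger parallel gripper is mounted at the origin on a cart in front of the work surface, level with it; the furniture and walls round the work are solid. World frame = base frame: x ahead of the robot, y to its left, z up, the work surface at z = 0. Lengths are in mm, angles in rad, forces in N, time in s.
With the tool pointing down it reaches from about 350 to 975 mm from the base axis. Payload 7.1 kg.
Tool frame: the origin (TCP) lies on the front face of the gripper's body, between the roots of the fingers; the fingertips stand 80 mm ahead of it and the grasp point (between the pads) lies 61 mm ahead of it (env.tips_ahead is the distance from the TCP to the fingertips, in mm); z points along the fingers, y is the direction in which the jaws open and shut (so a half turn about z gives the same grasp; the last joint's range is limited). The gripper opens to 88 mm and grips with 3 to 60 N. Pads are 20 mm wide; open, the fingers measure 115 mm over their backs; the gripper's body (75 mm by 178 mm) begins 61 mm behind the grasp point.
Start: joints at [1.221, 0.423, 1.63, -0, 1.089, -0.019], TCP at [202.968, 591.109, 302.675] pointing down, gripper open.
Joint ranges: [-3, 3], [-0.9, 2.11], [0.09, 2.58], [-1.31, 4.45], [0.11, 2.69], [-2.54, 2.54]. Speed limits (rad/s): [2.39, 2.39, 3.01, 3.14, 3.14, 3.14].

INTERFACE

Orientations are given as a unit quaternion [x, y, z, w].
In Python, from station import env, set_gripper, viewer, workorder gives the robot as it stands. Calls block until the motion is done:
- env.reach(position, orientation): joint-space move of the TCP to a pose.
- env.move_l(position, rot=None, rate=150, f_stop=None): straight line of the TCP; rot=None keeps the orientation; rate is the mean speed in mm/s. With f_stop (N) it stops when the force on the tool has changed by that much, and returns True; else False.
- env.move_joints(angles): joint-space move.
- set_gripper(opening): finger opening in mm; the grip force is fixed at half the most; returns when the fingers have stopped.
- env.hold(seconds).
- env.ik(position, orientation): joint angles nearest the present ones, or None.
- env.read_state(): the state.
- viewer.camera(name): name is "side" or "top" or "wrist"; returns the picture (400x640x3 uint8, blue, green, red); there is no depth.
- viewer.camera_params(name): a dict with "fx", "fy", "cx", "cy" (pixels), "pose" (4x4, takes a point from camera to world coordinates); the wrist camera has in their place "tool_from_camera" (4x4, takes a point from camera to tool coordinates, whose origin is the TCP and whose axes are the flange's). Camera axes: x right, y up, looking along -z (the intrinsics and any distortion apply to the point x, -y, -z); pixel columns grow to the right and rows downward; lengths in mm; the calibration is good to about 2 mm. A picture is of the moment at which its call begins: read the wrist's pose just before it. camera_params takes no time and is no camera call.
A pose or a line that the arm cannot do raises env.IKError and nothing moves.
- workorder.sign_off(): hands the job in, once; it reports no verdict.
The state is a dict: "time_s": time; "qpos": joint angles; "dq": joint speeds; "tau": joint torques, N m; "tool_pos": TCP position; "orientation": TCP orientation; "force": force on the tool from outside, world axes, zero at the start; "wrist_torque": the same for the moment, N m; "width": finger opening in mm.
Only numpy, scipy, OpenCV 4.12 (cv2) and the standard library are available. Lean on these libraries where they do the work, as an engineer would, in place of code of your own. Each camera call takes 0.05 s, during which the arm holds its last target.

## Working session

There is one attempt and no reset: what is moved stays moved. The work goes in short steps, each a Python script; the robot and the scene stay as the last script left them, time stands still between calls to the robot, and variables do not carry over. Pictures are saved under pics/ and viewed, and the job is handed in when it is done.

```bash
ls; mkdir -p pics; python3 - <<'E'
from station import env, set_gripper, viewer, workorder
import cv2, numpy as np
np.set_printoptions(precision=4,suppress=True)
s=env.read_state(); print(s)
for n in ("side","top","wrist"):
    p=viewer.camera_params(n); print(n,p)
    cv2.imwrite(f"pics/a_{n}.png",viewer.camera(n))
E
```

```text
pics
{'time_s': 0.0, 'qpos': array([ 1.221 ,  0.4238,  1.6307,  0.    ,  1.0886, -0.019 ]), 'dq': array([-0.0003,  0.0007,  0.0005,  0.0006,  0.0013,  0.0006]), 'tau': array([  0.0006, -54.4641, -27.3673,   0.0646,   0.0227,  -0.0002]), 'tool_pos': array([202.8221, 590.7268, 301.9067]), 'orientation': array([ 0.1647,  0.9864, -0.0007, -0.0001]), 'force': array([ 0.0249,  0.1935, -0.0144]), 'wrist_torque': array([ 0.0149,  0.0481, -0.0164]), 'width': 87.91970819054896}
side {'fx': 414.07817078243687, 'fy': 414.07817078243687, 'cx': 327.75074528240236, 'cy': 200.7335311131342, 'pose': array([[ -0.9808,   0.0532,  -0.1878, 402.152 ],
       [ -0.1943,  -0.3593,   0.9128, 782.3864],
       [ -0.019 ,   0.9317,   0.3627, 408.8278],
       [  0.    ,   0.    ,   0.    ,   1.    ]])}
top {'fx': 459.0995669251818, 'fy': 459.0995669251818, 'cx': 321.991097794386, 'cy': 194.84032562863774, 'pose': array([[   0.0299,    0.9919,   -0.1235,  419.2151],
       [  -0.9994,    0.032 ,    0.0151,    3.8098],
       [   0.0189,    0.1229,    0.9922, 1032.9432],
       [   0.    ,    0.    ,    0.    ,    1.    ]])}
wrist {'fx': 311.94733737553656, 'fy': 311.94733737553656, 'cx': 318.9905021804372, 'cy': 197.22068562060488, 'tool_from_camera': array([[  0.0002,   0.9586,   0.2846,  78.2229],
       [  1.    ,  -0.0007,   0.0014,  -0.3805],
       [  0.0016,   0.2846,  -0.9586, -80.7834],
       [  0.    ,   0.    ,   0.    ,   1.    ]])}
```

View pics/a_side.png

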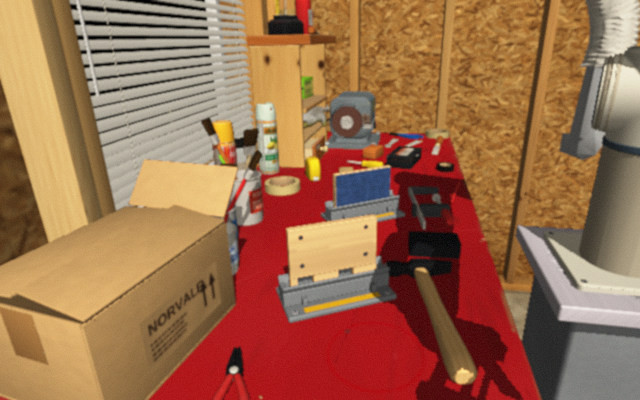

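View pics/a_top.png

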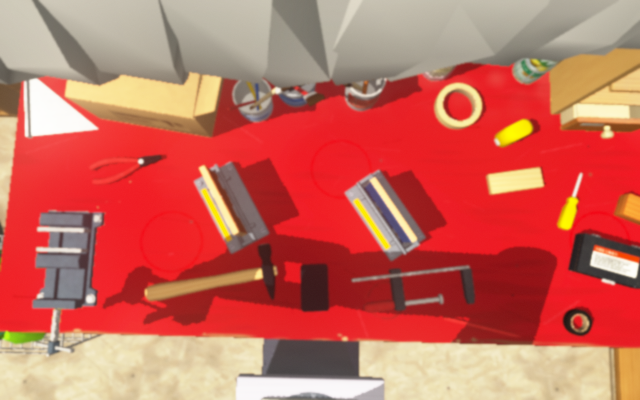

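View pics/a_wrist.png

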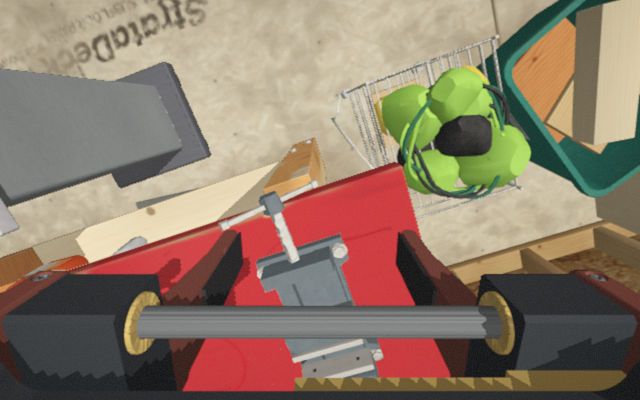

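```bash
python3 - <<'E'
import cv2
a=cv2.imread("pics/a_top.png")
cv2.imwrite("pics/b_top.png",cv2.resize(a[150:270,180:290],None,fx=5,fy=5,interpolation=cv2.INTER_CUBIC))
a=cv2.imread("pics/a_side.png")
cv2.imwrite("pics/b_side.png",cv2.resize(a[205:325,265:405],None,fx=5,fy=5,interpolation=cv2.INTER_CUBIC))
E
```

```text
(no output)
```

View pics/b_top.png

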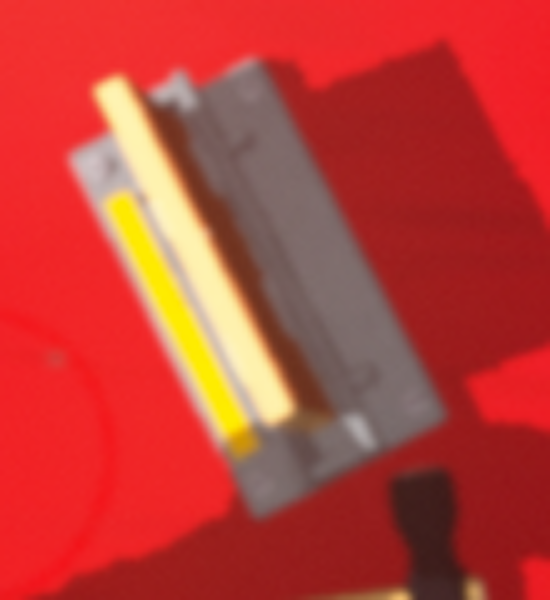

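View pics/b_side.png

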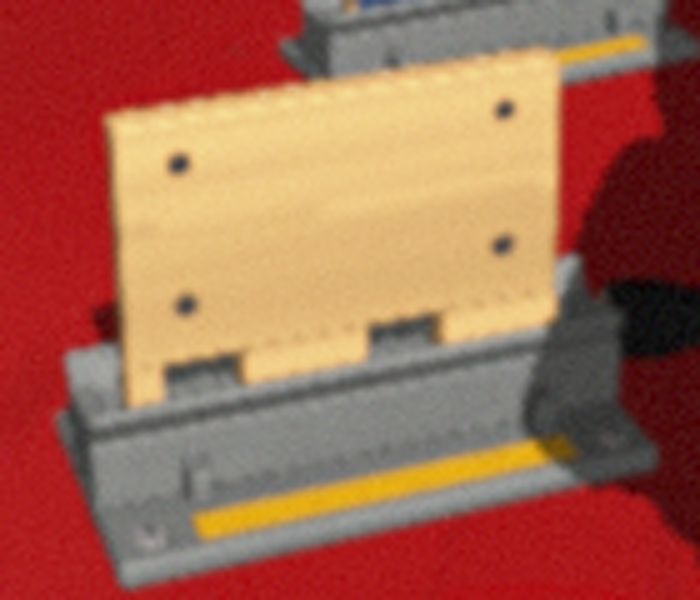

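```bash
cat > h.py <<'E'
from station import env, set_gripper, viewer, workorder
import cv2, numpy as np
from scipy.spatial.transform import Rotation as R
np.set_printoptions(precision=4,suppress=True)
def ray(n,uv,T=None):
    p=viewer.camera_params(n); T=p["pose"] if T is None else T
    d=np.array([(uv[0]-p["cx"])/p["fx"],-(uv[1]-p["cy"])/p["fy"],-1.])
    return T[:3,3],T[:3,:3]@d
def onz(n,uv,z,T=None):
    o,d=ray(n,uv,T); return o+d*(z-o[2])/d[2]
def proj(n,P,T=None):
    p=viewer.camera_params(n); T=p["pose"] if T is None else T
    c=T[:3,:3].T@(np.asarray(P)-T[:3,3]); return np.array([p["cx"]+p["fx"]*c[0]/-c[2],p["cy"]-p["fy"]*c[1]/-c[2]])
def wT(s=None):
    s=s or env.read_state()
    T=np.eye(4);T[:3,:3]=R.from_quat(s["orientation"]).as_matrix();T[:3,3]=s["tool_pos"]
    return T@viewer.camera_params("wrist")["tool_from_camera"]
E
python3 - <<'E'
from h import *
f=lambda u:np.array(u)/5+[180,150]-0.4
base=np.array([onz("top",f(u),10) for u in [(70,157),(258,60),(445,415),(258,520)]])
print(base,base.mean(0))
for i in range(4):
    d=base[(i+1)%4]-base[i]; print(np.linalg.norm(d),np.arctan2(d[1],d[0]))
pl=np.array([onz("top",f(u),138) for u in [(95,85),(125,75),(295,410),(265,425)]])
print(pl,pl.mean(0))
for i in range(4):
    d=pl[(i+1)%4]-pl[i]; print(np.linalg.norm(d),np.arctan2(d[1],d[0]))
# yellow mask
a=cv2.imread("pics/a_top.png")[150:270,180:290]
h=cv2.cvtColor(a,cv2.COLOR_BGR2HSV)
m=cv2.inRange(h,(20,200,120),(35,255,255))
c=max(cv2.findContours(m,0,1)[0],key=cv2.contourArea)
r=cv2.boxPoints(cv2.minAreaRect(c))+[180,150]; y=np.array([onz("top",u,10) for u in r]);print(y,y.mean(0))
d=y-y.mean(0);print(np.linalg.svd(d)[2])
E
```

```text
[[568.4779 276.9241  10.    ]
 [615.4716 195.3692  10.    ]
 [458.3306 104.0964  10.    ]
 [409.7174 184.2232  10.    ]] [512.9994 190.1532  10.    ]
94.12544205633279 -1.0480445926237345
181.72507034220905 -2.6153852692434647
93.72051114759331 2.1161305612823424
183.8432863872162 0.5285001628913117
[[578.7622 234.796  138.    ]
 [583.1522 223.286  138.    ]
 [453.5881 149.6482 138.    ]
 [447.4422 160.9225 138.    ]] [515.7362 192.1632 138.    ]
12.31877999413605 -1.2064260300778287
149.02810435703944 -2.624769728596711
12.840718254173778 2.0698872759433082
150.672646823701 0.5124239843795678
[[547.0043 257.8877  10.    ]
 [551.0649 250.8097  10.    ]
 [443.0512 188.1287  10.    ]
 [439.1027 195.158   10.    ]] [495.0558 222.996   10.    ]
[[-0.8647 -0.5023  0.    ]
 [-0.5023  0.8647 -0.    ]
 [ 0.      0.      1.    ]]
```

```bash
cat >> h.py <<'E'
def ori(yaw,s):
    xs=np.array([np.cos(yaw),np.sin(yaw),0]); ty=s*xs; tz=np.array([0,0,-1.]); tx=np.cross(ty,tz)
    return R.from_matrix(np.c_[tx,ty,tz]).as_quat(), tx
E
python3 - <<'E'
from h import *
yaw=-1.045; c=np.array([513,190,0])
for s in (1,-1):
    q,tx=ori(yaw,s)
    for P in (c+[2,2,179],c+[0,0,161],c+[0,0,300],c-tx*78+[0,0,330]):
        j=env.ik(P,q); print(s,P,tx,j)
E
```

```text
1 [515 192 179] [0.8649 0.5019 0.    ] [ 0.3352  0.4906  1.8753 -0.      0.7757  1.3802]
1 [513 190 161] [0.8649 0.5019 0.    ] [ 0.333   0.5173  1.8874 -0.      0.7369  1.378 ]
1 [513 190 300] [0.8649 0.5019 0.    ] [ 0.333   0.3127  1.8055 -0.      1.0234  1.378 ]
1 [445.5359 150.8516 330.    ] [0.8649 0.5019 0.    ] [ 0.3012  0.1578  1.9348 -0.      1.049   1.3462]
-1 [515 192 179] [-0.8649 -0.5019 -0.    ] [ 0.3352  0.4906  1.8753 -0.      0.7757 -1.7614]
-1 [513 190 161] [-0.8649 -0.5019 -0.    ] [ 0.333   0.5173  1.8874 -0.      0.7369 -1.7636]
-1 [513 190 300] [-0.8649 -0.5019 -0.    ] [ 0.333   0.3127  1.8055 -0.      1.0234 -1.7636]
-1 [580.4641 229.1484 330.    ] [-0.8649 -0.5019 -0.    ] [ 0.3569  0.3931  1.6085 -0.      1.14   -1.7397]
```

```bash
python3 - <<'E'
from h import *
yaw=-1.045; c=np.array([513,190,0]); q,tx=ori(yaw,1)
env.reach(c-tx*78+[0,0,330],q)
s=env.read_state(); im=viewer.camera("wrist"); T=wT(s); np.save("T1.npy",T); cv2.imwrite("pics/w1.png",im)
print(s["time_s"],s["tool_pos"])
for z in (10,45,138): print(proj("wrist",[513,190,z],T))
E
```

```text
1.975 [445.5969 151.3611 330.0552]
[318.8745 104.529 ]
[318.9053 104.5207]
[319.0256 104.4886]
```

View pics/w1.png

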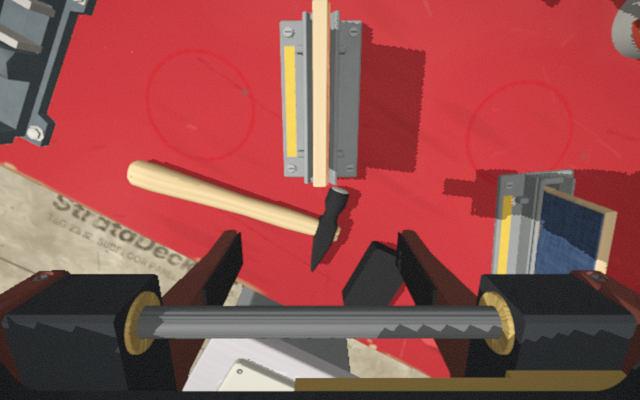

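```bash
python3 - <<'E'
import cv2
a=cv2.imread("pics/w1.png")
cv2.imwrite("pics/w1z.png",cv2.resize(a[0:200,260:380],None,fx=3,fy=3,interpolation=cv2.INTER_CUBIC))
E
```

```text
(no output)
```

View pics/w1z.png

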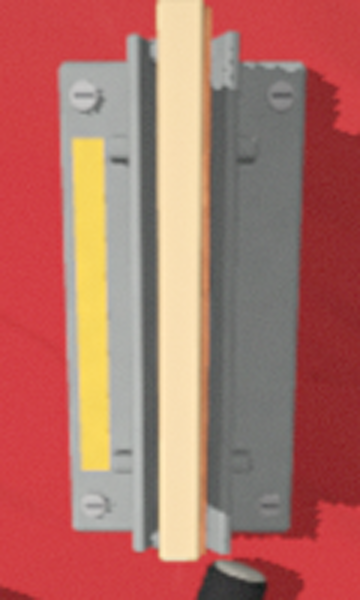

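```bash
python3 - <<'E'
from h import *
T=np.load("T1.npy")
f=lambda u:(np.array(u)+.5)/3-.5+[260,0]
def rep(name,pts,z):
    P=np.array([onz("wrist",f(u),z,T) for u in pts]); print(name,P[:,:2].tolist(),P.mean(0))
    for i in range(len(P)):
        d=P[(i+1)%len(P)]-P[i]; print("   ",np.linalg.norm(d),np.arctan2(d[1],d[0])+ (0))
    return P
rep("base",[(60,62),(305,62),(290,528),(75,530)],10)
rep("frontrail outer",[(128,35),(135,548)],45)
rep("backrail outer",[(240,30),(230,550)],49)
rep("rails",[(128,35),(135,548)],45)
rep("plate bottom",[(159,559),(204,559)],138)
rep("plate left edge",[(159,559),(158,20)],138)
rep("plate right edge",[(204,559),(205,20)],138)
rep("yellow",[(72,138),(102,138),(110,470),(82,470)],10)
E
```

```text
base [[570.3805156411769, 275.44825450135016], [617.5556195240248, 194.49102647071612], [460.3422157499547, 102.40237401269319], [412.2087597845527, 183.3399947153922]] [515.1218 188.9204  10.    ]
    93.69932335274129 -1.043182309988187
    182.1987218335061 -2.611712724888681
    94.16861487877618 2.1073083122063485
    183.03616001097993 0.5273259982642585
frontrail outer [[584.5749468898338, 251.60326928584303], [426.6019980344876, 159.5736600600183]] [505.5885 205.5885  45.    ]
    182.82478372559834 -2.6140911966430878
    182.82478372559834 0.5275014569467056
backrail outer [[604.412761143545, 218.55619001976308], [445.84437688767935, 126.82892967081165]] [525.1286 172.6926  49.    ]
    183.18794386269036 -2.6171535084306923
    183.18794386269036 0.5244391451591007
rails [[584.5749468898338, 251.60326928584303], [426.6019980344876, 159.5736600600183]] [505.5885 205.5885  45.    ]
    182.82478372559834 -2.6140911966430878
    182.82478372559834 0.5275014569467056
plate bottom [[449.1581318771591, 159.46526630681444], [455.96847831256207, 147.7603047328781]] [452.5633 153.6
[... 190 characters left out ...]
485]] [511.1684 195.2448 138.    ]
    143.18444979882912 0.5233311814230425
    143.18444979882912 -2.6182614721667505
plate right edge [[455.96847831256207, 147.7603047328781], [579.2698485453966, 220.57235124046343]] [517.6192 184.1663 138.    ]
    143.19504885964915 0.5334204802151309
    143.19504885964915 -2.6081721733746623
yellow [[549.3654456561057, 258.8899097059715], [555.2613214803837, 248.76992298084502], [442.99937051285656, 182.89851557703096], [436.94326532217053, 193.303984187964]] [496.1424 220.9656  10.    ]
    11.712193776233423 -1.0432713015251087
    130.16062364784025 -2.610961457355992
    12.039526032770851 2.097884170216363
    130.1547550306537 0.5281163935849338
```

```bash
cat >> h.py <<'E'
yaw=-1.0443; C=np.array([515.2,189.0,0]); XS=np.array([np.cos(yaw),np.sin(yaw),0]); YS=np.array([-XS[1],XS[0],0])
def st(): 
    s=env.read_state(); print("t",round(s["time_s"],2),"pos",s["tool_pos"],"F",s["force"],"M",s["wrist_torque"],"w",round(s["width"],2)); return s
E
python3 - <<'E'
from h import *
q,tx=ori(yaw,1); g=C-0.5*XS+3.1*YS
env.reach(g+[0,0,265],q); st()
print(env.move_l(g+[0,0,179],f_stop=10)); st()
set_gripper(0); st()
env.move_l(g+[0,0,187],rate=60); st()
cv2.imwrite("pics/w2.png",viewer.camera("wrist")); cv2.imwrite("pics/s2.png",viewer.camera("side")[150:350,200:460])
E
```

```text
t 2.52 pos [517.0907 191.4118 264.138 ] F [-0.5291  0.1786 -0.7809] M [-0.0618  0.0801 -0.0489] w 88.04
False
t 3.25 pos [518.026  191.0628 180.1258] F [0.3253 0.8204 0.0813] M [ 0.006   0.1561 -0.0319] w 87.87
t 4.38 pos [517.5913 190.9873 178.9601] F [ 1.1218 -0.6919 -1.2471] M [-0.0613  0.1436 -0.0488] w 14.02
t 4.66 pos [517.8546 191.0709 187.4897] F [-0.643   0.2222 -1.3643] M [-0.0455  0.1893 -0.0474] w 13.82
```

View pics/w2.png

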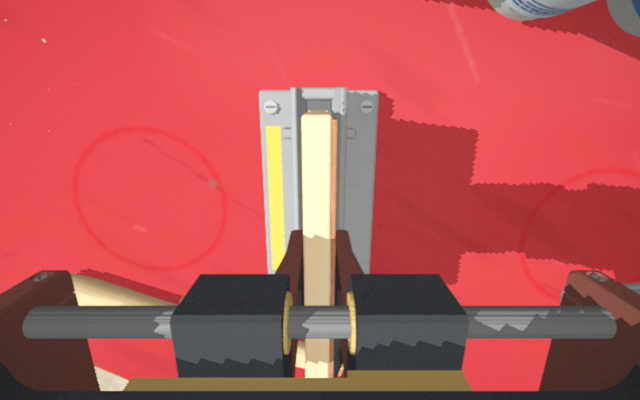

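View pics/s2.png

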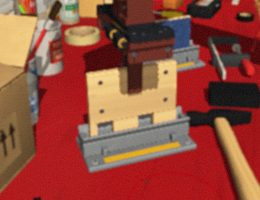

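```bash
python3 - <<'E'
from h import *
q,tx=ori(yaw,1); g=C-0.5*XS+3.1*YS
env.move_l(g+[0,0,265],rate=130); env.hold(.15); st()
q2,_=ori(yaw,-1)
env.reach(C+[0,0,265],q2); s=st(); print(s["qpos"])
env.move_l(C+[0,0,222],rate=100);env.hold(.2); s=st()
T=wT(s);np.save("T3.npy",T)
cv2.imwrite("pics/w3.png",viewer.camera("wrist")); a=viewer.camera("side");cv2.imwrite("pics/s3.png",a); cv2.imwrite("pics/s3z.png",cv2.resize(a[160:330,250:410],None,fx=3.5,fy=3.5,interpolation=cv2.INTER_CUBIC))
for z,yy in ((143,75),(45,84)):print(proj("wrist",C+YS*-yy+[0,0,z],T))
E
```

```text
t 5.66 pos [517.0976 190.801  263.8904] F [ 0.4948  0.5493 -1.8155] M [-0.0524  0.1438  0.0351] w 13.82
t 8.31 pos [515.1963 189.0126 264.9776] F [ 0.1154  0.2681 -1.8681] M [ 0.0299  0.0399 -0.0026] w 13.87
[ 0.3299  0.3609  1.8293  0.      0.9514 -1.767 ]
t 9.09 pos [515.5875 189.1416 222.702 ] F [-0.231   0.3013 -2.5657] M [ 0.0995  0.009  -0.0428] w 13.76
[319.8608 111.2361]
[319.7574  96.8732]
```

View pics/w3.png

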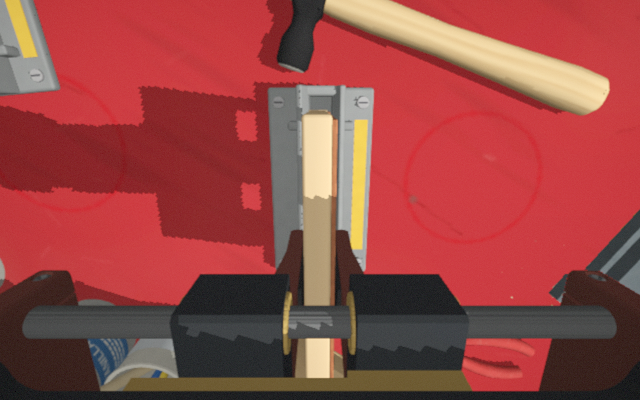

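View pics/s3z.png

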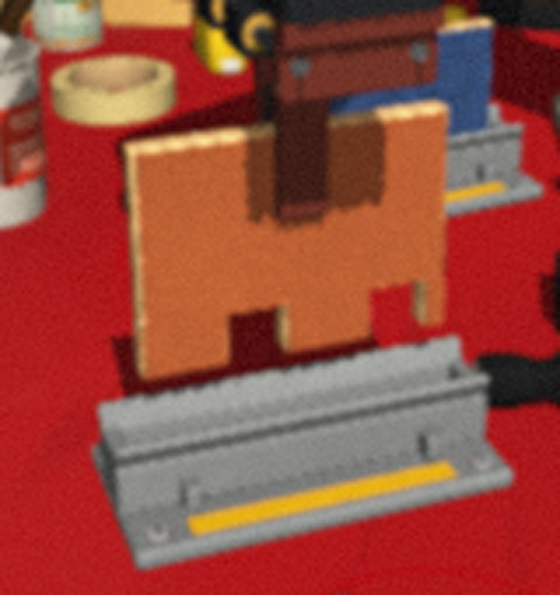

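```bash
python3 - <<'E'
from h import *
a=cv2.imread("pics/w3.png")
cv2.imwrite("pics/w3z.png",cv2.resize(a[80:270,260:380],None,fx=3,fy=3,interpolation=cv2.INTER_CUBIC))
T=np.load("T3.npy")
f=lambda P:(proj("wrist",P,T)-[260,80]+.5)*3-.5
print("plate end corners",[f(C-75*YS+s*7*XS+[0,0,181.7]) for s in (-1,1)])
print("plate 30",[f(C-30*YS+s*7*XS+[0,0,181.7]) for s in (-1,1)])
print("base",[f(C-91.5*YS+s*47*XS+[0,0,10]) for s in (-1,1)])
print("rails top end, flare 15",[f(C-84*YS+s*15*XS+[0,0,47]) for s in (-1,1)])
E
```

```text
plate end corners [array([236.6038, 100.9945]), array([125.1428, 100.9614])]
plate 30 [array([230.765 , 435.4577]), array([130.2545, 435.3702])]
base [array([338.7988,  27.8878]), array([21.7356, 27.8335])]
rails top end, flare 15 [array([237.7869,  51.4492]), array([122.7782,  51.4249])]
```

View pics/w3z.png

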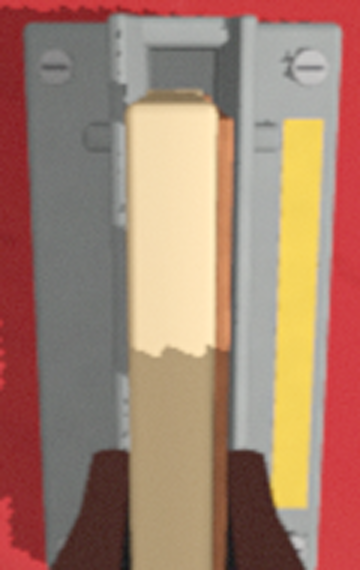

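```bash
python3 - <<'E'
from h import *
env.move_l(C+[0,0,193],rate=80); st()
print(env.move_l(C+[0,0,159],rate=40,f_stop=12)); env.hold(.2); s=st()
T=wT(s);np.save("T4.npy",T)
cv2.imwrite("pics/w4.png",viewer.camera("wrist")); a=viewer.camera("side");cv2.imwrite("pics/s4.png",a); cv2.imwrite("pics/s4z.png",cv2.resize(a[160:330,250:410],None,fx=3.5,fy=3.5,interpolation=cv2.INTER_CUBIC))
E
```

```text
t 9.7 pos [515.0065 188.9674 192.4373] F [ 0.4323  0.413  -1.7169] M [ 0.0098  0.007  -0.0184] w 13.56
True
t 10.66 pos [514.8459 188.7892 160.7652] F [-0.0684 -0.3273  5.072 ] M [ 0.0532  0.0085 -0.0197] w 13.74
```

View pics/s4z.png

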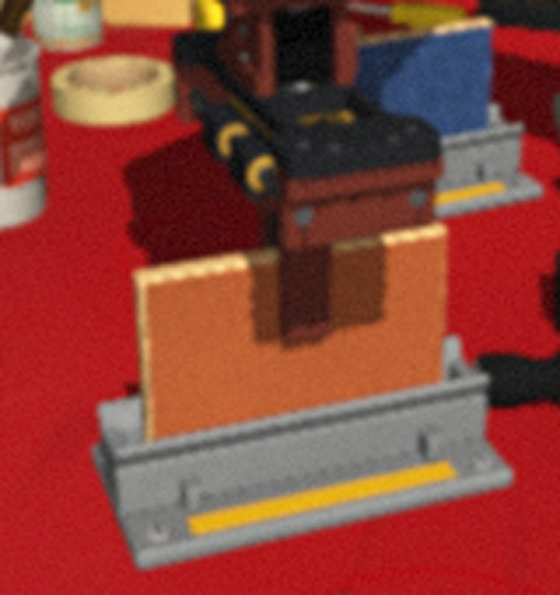

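```bash
python3 - <<'E'
from h import *
set_gripper(88); env.hold(.2); st()
s=env.read_state()
env.move_l(s["tool_pos"]+[0,0,130],rate=120); s=st()
q2,tx=ori(yaw,-1)
env.reach(C-tx*78+[0,0,330],q2); env.hold(.2); s=st();T=wT(s)
a=viewer.camera("wrist");cv2.imwrite("pics/w5.png",a);cv2.imwrite("pics/w5z.png",cv2.resize(a[0:200,260:380],None,fx=3,fy=3,interpolation=cv2.INTER_CUBIC))
a=viewer.camera("side");cv2.imwrite("pics/s5z.png",cv2.resize(a[160:330,250:410],None,fx=3.5,fy=3.5,interpolation=cv2.INTER_CUBIC))
f=lambda P:(proj("wrist",P,T)-[260,0]+.5)*3-.5
g=lambda P:(proj("side",P)-[250,160]+.5)*3.5-.5
for z in (120,138):
  print(z,"wrist",[f(C+y*YS+x*XS+[0,0,z]) for y in (75,-75) for x in (-7,7)])
  print("side",[g(C+y*YS-7*XS+[0,0,z]) for y in (75,-75)])
E
```

```text
t 12.16 pos [514.2394 188.6408 160.2981] F [-0.1978  0.3872 -0.8848] M [ 0.0419  0.0633 -0.0791] w 87.74
t 13.39 pos [513.8339 188.499  289.5347] F [-0.8556 -1.2598  0.2316] M [ 0.0761 -0.0008  0.0367] w 88.01
t 14.03 pos [581.3734 227.5492 328.7862] F [ 0.4744 -1.0059  1.2652] M [ 0.0647  0.0286 -0.0347] w 88.12
120 wrist [array([200.8894, 568.3634]), array([157.1651, 568.3501]), array([204.6622,  41.2293]), array([153.79  ,  41.2412])]
side [array([140.1644, 285.1754]), array([449.4967, 233.1871])]
138 wrist [array([202.2314, 583.6215]), array([155.8319, 583.6067]), array([206.5107,  21.2566]), array([151.9806,  21.2704])]
side [array([138.0076, 248.2181]), array([450.464 , 198.1542])]
```

View pics/w5z.png

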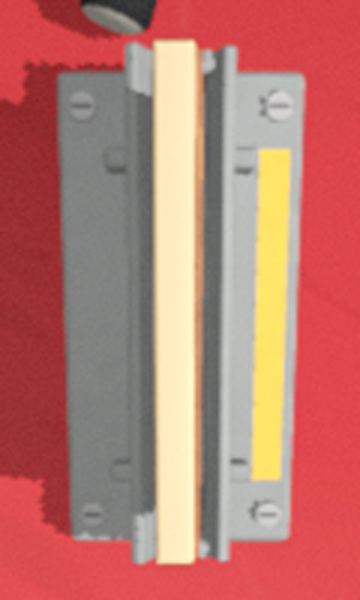

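View pics/s5z.png

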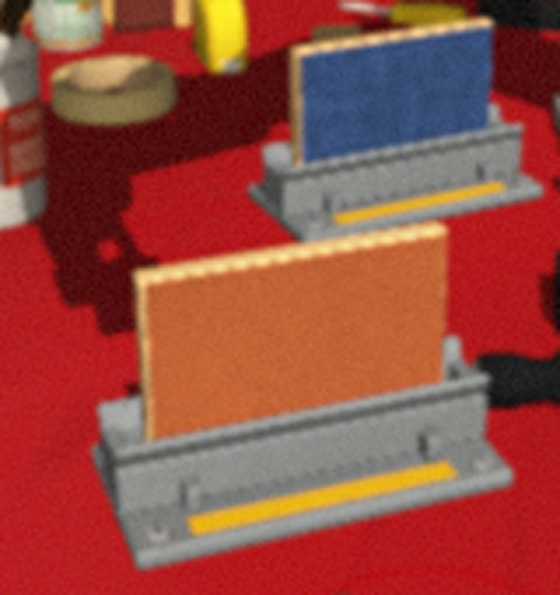

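```bash
python3 - <<'E'
from h import *
workorder.sign_off(); st()
E
```

```text
the job is handed in; nothing more can be done
the job is handed in; nothing more can be done
```

I lifted the sanding plate about 86 mm, turned it half round and lowered it back into its stand. The abrasive face now looks to the yellow-striped front. I then let go, backed off and handed the job in at about 14 s of the 43 s; no verdict comes back.

- **Seating:** When lowering, the tool met the floor at TCP z = 160.8 mm, against 161 mm expected for fully home.
- **Position:** After release, the plate's top corners in the wrist and side views lay within about 2 mm of where they should be for home height (top edge at 120 mm). They were clearly off the positions for riding on the pins (138 mm).
- **Centring and tilt:** The plate looked centred in the channel to within about 1–2 mm and upright. I judged the tilt by eye.
- **Felt plate:** The last side view showed it still standing in its stand with the blue face to the front. I did not measure its position, but nothing went near it.

No check failed or disagreed beyond these few millimetres. The two first camera estimates of the stand's centre differed by about 2 mm; I used the closer wrist view.

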